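# Refit the battery and hold the recessed reset of the bench unit

### The arm

A 6-joint arm with a two-finger parallel gripper is mounted at the origin on a cart in front of the work surface, level with it; the furniture and walls round the work are solid. World frame = base frame: x ahead of the robot, y to its left, z up, the work surface at z = 0. Lengths are in m, angles in rad, forces in N, time in s.
With the tool pointing down it reaches from about 0.425 to 0.95 m from the base axis. Payload 3.5 kg.
Tool frame: the origin (TCP) lies on the centre line of the jaws, within the pads' length; the fingertips stand 14 mm ahead of it and the grasp point (between the pads) lies 5 mm behind it (ctrl.finger_overhang is the distance from the TCP to the fingertips, in m); z points along the fingers, y is the line along which they close (so a half turn about z gives the same grasp; the last joint's range is limited). The gripper opens to 85 mm and grips with 20 to 120 N. Pads are 22 mm wide; open, the fingers measure 114 mm over their backs; the gripper's body (76 mm by 85 mm) begins 54 mm behind the grasp point. The pads swing forward as they close: fully open they stand 13 mm farther back than shut.
Start: joints at [0.997, 0.286, 1.577, -0, 1.279, -0.15], TCP at [0.278, 0.615, 0.216] pointing down, gripper open.
Joint ranges: [-2.77, 2.77], [-0.9, 2.22], [0.21, 2.48], [-1.53, 4.67], [0.24, 2.81], [-2.84, 2.84]. Speed limits (rad/s): [2.79, 2.79, 3.14, 3.14, 3.14, 3.14].

### API

Orientations are given as a unit quaternion [x, y, z, w].
In Python, from plant import ctrl gives the robot as it stands.
- The arm moves only by the tool send_rows, never from a script. Its argument "moves" is text: rows parted by semicolons, each of 7 numbers parted by spaces: the turn, a rotation vector about the tool's x, y, z in units of 360 degrees (1.0 is 360 degrees), then the shift along the tool's x, y, z in units of 20 cm (1.0 is 20 cm), then the gripper's target within -1 to 1 (fully open at 1, half-way at 0, shut at -1). A call has 1 to 12 rows; each row is the pose to reach, as a shift and turn from the pose commanded when the call began, along the tool's axes at that moment, turning the shorter way round; what a row does not reach only later rows make up. A row lasts 1/8 s, in which the tool goes at most 62.5 mm and 10.7 degrees, less where a joint would pass 70% of its speed; a pose out of reach is approached as far as the arm can. A call with a number of a shift or a turn outside -1 to 1 is refused whole. A call with a gripper value outside its range is refused whole. The fingers move at their own pace and stop on an object; "newtons" is the grip in N (left out, the last holds). Time passes only in rows, so rows that repeat a pose let the fingers close. It gives the time, the measured TCP pose, the force, the opening and the grip force at its end, in the units of the state.
- ctrl.get_state(): the state, without advancing time (a new reading comes with each control period).
- ctrl.read_camera(name): name is "scene" or "side" or "wrist"; returns a dict with "image" (420x560x3 uint8, red, green, blue), "fovy" (degrees; the focal length in pixels is half the picture's height over the tangent of half this angle, whatever the lens; pixels are square), "cx", "cy" (the principal point, pixels), "distortion" ([k1, k2, p1, p2, k3] as OpenCV has them; the pictures are not rectified), "extrinsics" (4x4, takes a point from camera to world coordinates). Camera axes: x right, y up, looking along -z (the intrinsics and any distortion apply to the point x, -y, -z); pixel columns grow to the right and rows downward; lengths in m; the calibration is good to about 2 mm. A picture is of the moment at which its call begins. There is no depth.
- ctrl.sign_off(): hands the job in; it is judged then, once.
The state is a dict: "time": time; "qpos": joint angles; "dq": joint speeds; "joint_efforts": joint torques, N m; "eef_pos": TCP position; "tcp_rot": TCP orientation; "contact_force": force on the tool from outside, world axes, zero at the start; "wrist_torque": the same for the moment, N m; "opening": opening from 0.0 (shut) to 1.0 (fully open); "finger_force": force on a finger pad.
Only numpy, scipy, OpenCV 4.12 (cv2) and the standard library are available. Lean on these libraries where they do the work, as an engineer would, in place of code of your own. Each camera call takes 0.05 s, during which the arm holds its last target. There are 200 camera calls.

### The job

Put the battery lying by itself near the table's front edge, in front of the small fibre cleaver, into the battery bay of its own length on the flat grey bench unit (either way round, flat on the bay's floor) and let go of it. Then take the screwdriver out of the wooden stand, reach its blade straight down through the small round hole in the unit's top panel and press the recessed reset button fully down. Finish like that: the program ends with the gripper still holding the screwdriver upright and the button down, the battery still in its bay, and the white light pen before the unit, the pliers beyond it and the roll of tape left undisturbed.

Things in the scene. Friction and masses are not known exactly. Their poses are not given: they have to be found in the camera images.
- battery: cylindrical battery, 15 mm across and 50 mm long along its y axis, lying on the table to the left; 23 g; origin at the centre of its underside (z up), so its top is at +15 mm. Rests on a flat underside and does not roll. Other small things farther to the left and back are room clutter.
- long_bay: battery bay that fits the battery: black block 36 x 74 x 10 mm (x, y, z) fixed on the unit's top panel, with a pocket 20 x 56 mm (long way along y), 8 mm deep, chamfered 1.5 mm; origin at the centre of its underside, on the panel. A battery in it stands 7 mm proud of the block. The two bays swap places from start to start.
- long_bay_floor (a point): centre of the long bay's pocket floor, 8 mm below the top of the block and 2 mm above the unit's panel
- short_bay: the other bay: an equal black block 36 x 74 x 10 mm, but its pocket is only 20 x 36 mm, too short for the battery; stays empty. Block centres are 70 mm apart, along the unit's x axis.
- unit: flat grey bench test unit, 150 x 190 x 40 mm (x, y, z), fixed on the table; origin at the centre of its underside; top panel 40 mm above the table. Bays on its -y half, reset hole on its +y half. Its long side with sockets and vents faces -x.
- reset_hole (a point): centre of the round reset hole at the level of the panel's top face, 40 mm above the table; hole 11 mm in diameter, vertical, through a panel 12 mm thick (1 mm chamfer). The white button, 15 mm across, lies centred beneath: its face is 14 mm below this point when released.
- reset_button (a joint): travel of the reset button in m: 0 released, 0.005 at the lower stop, moves straight down; spring, 1.4 N at the start and about 5 N at the stop; counts as down above 0.0035. It springs back when released.
- stand: wooden tool stand, block 46 x 70 x 75 mm (x, y, z) fixed on the table to the right, with one vertical square hole, 8 mm wide, right through its middle; origin at the centre of its underside. The screwdriver stands in the hole.
- driver: screwdriver, 148 mm long, standing blade down in the stand, its handle's lower end resting on the block's top, so the handle reaches from 75 to 150 mm above the table; 50 g. Its x axis points along the blade towards the tip (downwards in the stand). Handle round, 16 to 18 mm thick, 75 mm long; blade round, 4.8 mm in diameter, standing about 70 mm out of the handle. Its origin is 8 mm off the tool's centre line: use the two points below.
- driver_grip (a point): point on the centre line of the screwdriver's handle, 41 mm from the handle's blade end and 109 mm from the tip; a good place to grip from above, with the fingers on either side of the handle
- driver_tip (a point): end of the screwdriver's blade, on the centre line
- fault_pen: bystander: white light pen, 18 x 140 x 20 mm, lying on the table in front of the unit; origin at the centre of its underside
- side_cutter: bystander: small cutting pliers, 133 x 41 x 13 mm, lying beyond the unit; origin at the centre of its underside
- tape_roll: bystander: roll of brown tape, 93 mm in diameter and 48 mm tall, lying flat on the table far to the left; origin at the centre of its underside
- fusion_splicer: obstacle, fixed: fusion splicer with a raised screen in front, standing between the battery and the unit, about 390 x 210 mm and up to 180 mm high, from x 0.47 to 0.86 and y 0.11 to 0.32 in the world; carry things high or round in front of it. A fixed fibre cleaver, 71 x 82 x 67 mm, stands to its left at about x 0.61, y 0.38.

How it is judged:
By the outcome, as a careful person would: the job done as asked, in the order asked, and still so for the second after the job is handed in, while the arm keeps its last pose, push and grip.
It also fails if it takes over 69 s, if anything falls off the work surface, if the arm or the gripper's body presses on something with over 40 N, if the wrist force passes 120 N, or if a joint passes its speed limit or range.

## Working session

There is one attempt and no reset: what is moved stays moved. The work goes in short steps, Python scripts to look and compute and a tool call to move; the robot and the scene stay as the last step left them, time stands still between calls to the robot, and variables do not carry over. Pictures are saved under pics/ and viewed, at most 10 in all, crops included, and the job is handed in when it is done.

Besides the shell and the picture viewer there is one more tool, called after "Request:" as name(argument=value, ...) on one line, values as JSON. send_rows: Moves the arm, as the interface text tells. Its arguments: {"type":"object","properties":{"moves":{"type":"string"},"newtons":{"type":"number"}},"required":["moves"]}

```bash
ls; mkdir -p pics
cat > h.py <<'E'
import numpy as np, cv2
from scipy.spatial.transform import Rotation as R
from plant import ctrl
def cam(n):
    c=ctrl.read_camera(n); im=c["image"]; f=im.shape[0]/2/np.tan(np.radians(c["fovy"])/2)
    c["K"]=np.array([[f,0,c["cx"]],[0,f,c["cy"]],[0,0,1.]]); c["D"]=np.array(c["distortion"],float); c["E"]=np.array(c["extrinsics"]); return c
def save(c,n,s=1.0): cv2.imwrite("pics/"+n,cv2.resize(c["image"][:,:,::-1],None,fx=s,fy=s))
def ray(c,px):
    u=cv2.undistortPoints(np.array(px,float).reshape(-1,1,2),c["K"],c["D"]).reshape(-1,2)
    d=np.c_[u[:,0],-u[:,1],-np.ones(len(u))]@c["E"][:3,:3].T
    return c["E"][:3,3],d
def plane(c,px,z):
    o,d=ray(c,px); return o+d*((z-o[2])/d[:,2])[:,None]
def proj(c,P):
    p=(np.atleast_2d(P)-c["E"][:3,3])@c["E"][:3,:3]; p=p*[1,-1,-1]
    return cv2.projectPoints(p,np.zeros(3),np.zeros(3),c["K"],c["D"])[0].reshape(-1,2)
def togo(P,yaw=None):
    "shift (units of 20cm) and turn about tool z to world point P; tool y axis yaw to 'yaw' (mod pi)"
    s=ctrl.get_state(); r=R.from_quat(s["tcp_rot"]).as_matrix()
    d=r.T@(np.array(P)-s["eef_pos"])/0.2
    print("shift",d.round(3)); 
    y=r[:,1]; a=np.arctan2(y[1],y[0]); print("tool y yaw",a, "zaxis",r[:,2].round(4))
    if yaw is not None:
        e=(yaw-a+np.pi/2)%np.pi-np.pi/2; print("turn about tool z", (-e/2/np.pi).round(4))
E
python3 - <<'E'
from h import *
for n in("scene","side","wrist"):
    c=cam(n); save(c,n+"0.png",1.4); print(n,c["E"].round(3).tolist(),c["fovy"],c["D"])
s=ctrl.get_state(); print(s); togo([.5,.5,.2])
E
```

```text
pics
scene [[0.668, 0.434, -0.604, -0.413], [-0.744, 0.384, -0.547, -0.77], [-0.005, 0.815, 0.58, 0.994], [0.0, 0.0, 0.0, 1.0]] 44.372847169344084 [0.06588732 0.         0.         0.         0.        ]
side [[0.979, 0.116, -0.169, 0.299], [-0.205, 0.566, -0.799, -1.089], [0.003, 0.816, 0.578, 0.94], [0.0, 0.0, 0.0, 1.0]] 55.585968379682086 [0.03629007 0.         0.         0.         0.        ]
wrist [[0.411, -0.878, -0.246, 0.216], [0.912, 0.395, 0.113, 0.644], [-0.002, -0.27, 0.963, 0.372], [0.0, 0.0, 0.0, 1.0]] 67.12275726332456 [-0.01858009  0.          0.          0.          0.        ]
{'time': 0.15, 'qpos': array([ 9.96987909e-01,  2.86998430e-01,  1.57783766e+00,  1.51482405e-05,
        1.27860615e+00, -1.49983287e-01]), 'dq': array([ 0.0015383 , -0.0036061 , -0.00528328,  0.0005    ,  0.00058381,
        0.00150395]), 'joint_efforts': array([ 8.82347667e-04, -4.06604326e+01, -2.93143505e+01, -1.22291176e-04,
        3.98553646e-03,  1.05156255e-05]), 'eef_pos': array([0.2772578 , 0.61483931, 0.21514244]), 'tcp_rot': array([ 2.10332115e-01,  9.77629555e-01, -8.62322914e-04, -3.34201871e-04]), 'contact_force': array([-0.00273469, -0.12524802, -0.1299577 ]), 'wrist_torque': array([-0.01021016, -0.02928163,  0.00243291]), 'finger_force': 0.0, 'opening': 0.9950797134254037}
shift [-1.251 -0.065  0.075]
tool y yaw 1.1469670843700386 zaxis [-0.001  -0.0015 -1.    ]
```

View pics/scene0.png

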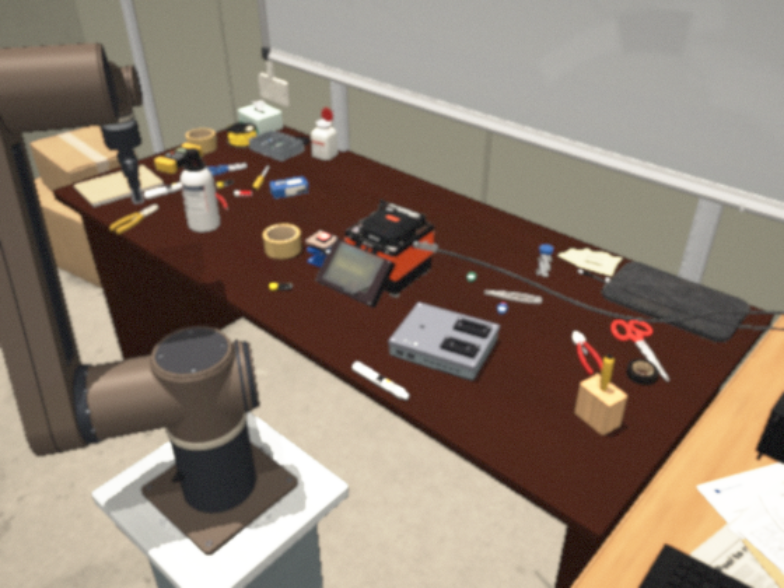

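View pics/side0.png

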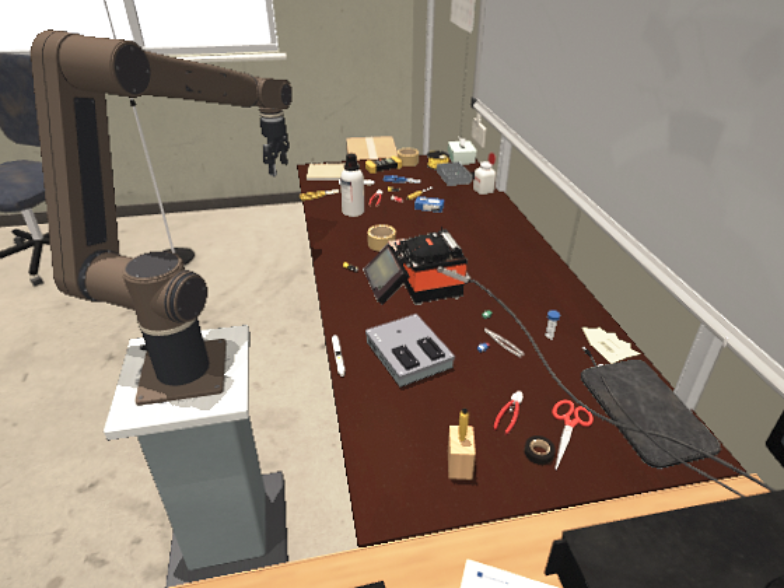

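View pics/wrist0.png

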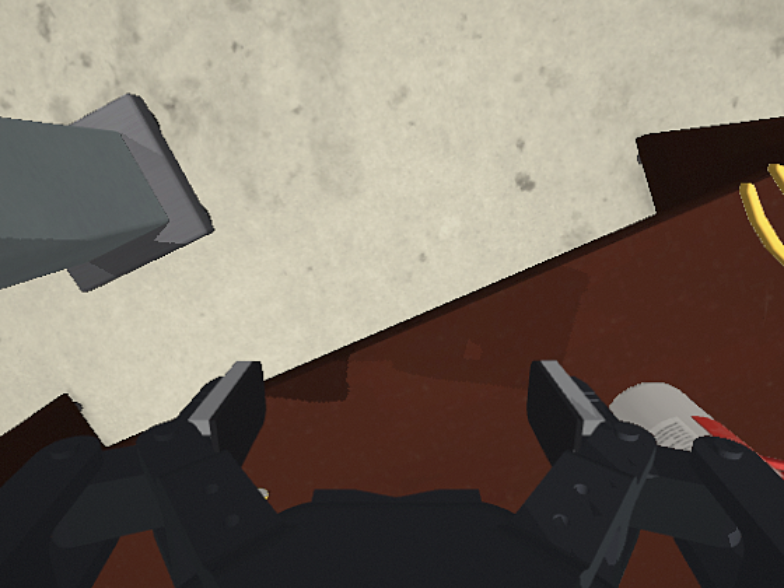

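The scene view shows the battery at (279,287), the unit at (445,340) with its bays at (474,327) and (460,347) and its hole at (422,327), and the driver at (607,373). In the side view they are at (350,267), the bays at (405,357) and (431,348), and (463,423). The wrist view shows the table edge and the bottle.

Run:
```python
from h import *
a=cam("scene"); b=cam("side")
for n,p,q,z in [("batt",(279,287),(350,267),.008),("hole",(422,327),(399,331),.04),("bayfar",(474,327),(431,348),.045),("baynear",(460,347),(405,357),.045),("drivertop",(608,359),(463,411),.15),("standtop",(601,390),(462,435),.075),("bottlebase",(203,228),(352,213),0),("bottletop",(193,155),(350,156),.2),("tape",(282,232),(381,231),.048),("pen",(380,380),(338,355),.01)]:
    print(n,plane(a,np.array(p)/1.4,z).round(3),plane(b,np.array(q)/1.4,z).round(3))
# yellow battery mask in both
for c in(a,b):
    hsv=cv2.cvtColor(c["image"],cv2.COLOR_RGB2HSV); 
    m=cv2.inRange(hsv,(20,120,120),(40,255,255)); n,l,st,ce=cv2.connectedComponentsWithStats(m)
    for i in range(1,n):
        if st[i,4]>8: print(ce[i].round(1),st[i],plane(c,ce[i],.01).round(3))
```

```text
batt [[0.451 0.374 0.008]] [[0.458 0.373 0.008]]
hole [[ 0.527 -0.005  0.04 ]] [[ 0.534 -0.004  0.04 ]]
bayfar [[ 0.596 -0.092  0.045]] [[ 0.595 -0.09   0.045]]
baynear [[ 0.523 -0.11   0.045]] [[ 0.526 -0.11   0.045]]
drivertop [[ 0.568 -0.398  0.15 ]] [[ 0.574 -0.395  0.15 ]]
standtop [[ 0.568 -0.398  0.075]] [[ 0.579 -0.39   0.075]]
bottlebase [[0.506 0.75  0.   ]] [[0.517 0.749 0.   ]]
bottletop [[0.527 0.768 0.2  ]] [[0.525 0.793 0.2  ]]
tape [[0.583 0.509 0.048]] [[0.581 0.509 0.048]]
pen [[ 0.37  -0.028  0.01 ]] [[ 0.372 -0.03   0.01 ]]
[171.4  98.5] [162  93  21  12 165] [[0.936 1.131 0.01 ]]
[137.9 104. ] [129 100  18  10  80] [[0.796 1.196 0.01 ]]
[117.9 117. ] [110 112  16  11 139] [[0.656 1.146 0.01 ]]
[184.  129.8] [181 126   7   9  42] [[0.769 0.838 0.01 ]]
[157.  131.2] [154 129   6   5  22] [[0.686 0.912 0.01 ]]
[ 89.9 158.7] [ 79 152  23  15 162] [[0.377 0.914 0.01 ]]
[203.5 176.1] [201 174   6   4  11] [[0.58 0.5  0.01]]
[194.8 203.8] [192 201   7   7  37] [[0.444 0.389 0.01 ]]
[433.2 265.3] [429 255  10  23 123] [[ 0.694 -0.352  0.01 ]]
[284.  115.2] [280 112   8   8  30] [[0.778 1.175 0.01 ]]
[311.4 115.4] [305 112  15   9  73] [[0.94  1.139 0.01 ]]
[264.4 118.5] [261 115   8   9  51] [[0.652 1.148 0.01 ]]
[277.9 134.8] [277 133   3   4  10] [[0.687 0.907 0.01 ]]
[222.5 139.2] [214 136  18   7  64] [[0.384 0.91  0.01 ]]
[296.  138.9] [292 137   9   5  25] [[0.773 0.837 0.01 ]]
[246.4 188.6] [245 187   4   4  13] [[0.445 0.39  0.01 ]]
[330.4 303.3] [328 294   6  21  93] [[ 0.61 -0.31  0.01]]
```

Request:
send_rows(moves="0 0 0.1 -1 -0.58 0.1 1;0 0 0.1 -1 -0.58 0.1 1;0 0 0.1 -1 -0.58 0.1 1;0 0 0.1 -1 -0.58 0.1 1;0 0 0.1 -1 -0.58 0.1 1;0 0 0.1 -1 -0.58 0.1 1")

```text
time: 1.0
eef_pos: [0.412, 0.4276, 0.1963]
tcp_rot: [0.502, 0.865, 0.0, -0.0]
contact_force: [-0.2, 1.0, 0.8]
opening: 0.999
finger_force: 0.0
```

Run:
```python
from h import *
c=cam("wrist"); save(c,"w1.png",1.4); s=ctrl.get_state(); print(s["eef_pos"],s["time"]); togo([.453,.373,.1],.52)
print(proj(c,[.453,.373,.008])*1.4)
```

```text
[0.41165101 0.42810857 0.19640033] 1.05
shift [-0.342  0.042  0.482]
tool y yaw 0.519916309213857 zaxis [-0.e+00  5.e-04 -1.e+00]
turn about tool z -0.0
[[404.95593705 335.91087533]]
```

View pics/w1.png

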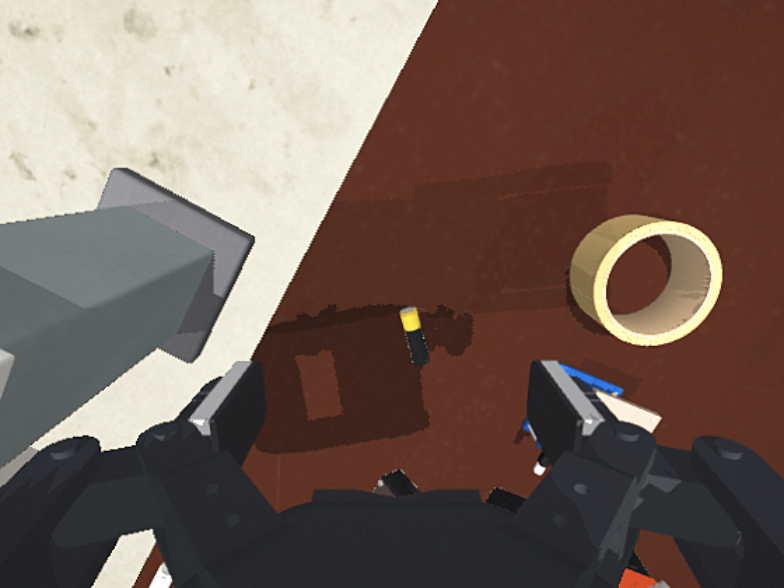

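Battery: the yellow end is at (408,312) and the black end at (421,362). The tape is at (650,280), clear of the grip.

Run:
```python
from h import *
c=cam("wrist"); 
e=plane(c,np.array([(408.5,314),(421,362)])/1.4,.0075); print(e,np.linalg.norm(e[0]-e[1]))
hsv=cv2.cvtColor(c["image"],cv2.COLOR_RGB2HSV)
m=cv2.inRange(hsv,(20,120,120),(40,255,255)); n,l,st,ce=cv2.connectedComponentsWithStats(m)
for i in range(1,n):
    if st[i,4]>8: print(ce[i]*1.4,st[i])
m=e.mean(0); v=e[0]-e[1]; print(m,np.arctan2(v[1],v[0]))
print(ctrl.finger_overhang)
togo([m[0],m[1],.06],np.arctan2(v[1],v[0])-np.pi/2)
togo([m[0],m[1],.02])
```

```text
[[0.44575761 0.39142891 0.0075    ]
 [0.47662318 0.35956691 0.0075    ]] 0.04436068156576802
[410.07195122 320.79634146] [286 221  14  16 164]
[0.46119039 0.37549791 0.0075    ] 2.3403108999373137
0.014
shift [-0.353  0.084  0.682]
tool y yaw 0.5204511257739528 zaxis [ 0.e+00  4.e-04 -1.e+00]
turn about tool z -0.0396
shift [-0.353  0.084  0.882]
tool y yaw 0.5204511257739528 zaxis [ 0.e+00  4.e-04 -1.e+00]
```

Request:
send_rows(moves="0 0 -0.04 -0.35 0.08 0.52 1;0 0 -0.04 -0.35 0.08 0.52 1;0 0 -0.04 -0.35 0.08 0.52 1;0 0 -0.04 -0.35 0.08 0.52 1;0 0 -0.04 -0.35 0.08 0.52 1")

```text
time: 1.72
eef_pos: [0.4615, 0.3765, 0.0949]
tcp_rot: [0.389, 0.921, 0.002, 0.001]
contact_force: [-0.0, 0.3, 0.7]
opening: 1.003
finger_force: 0.0
```

Run:
```python
from h import *
c=cam("wrist"); save(c,"w2.png",1.4); s=ctrl.get_state(); print(s["eef_pos"],s["time"])
p=s["eef_pos"].copy(); 
for z in(.08,.02,0.0075): p[2]=z; print(z,proj(c,p)*1.4)
```

```text
[0.46141409 0.37631644 0.09476165] 1.775
0.08 [[393.30843052 337.18822819]]
0.02 [[393.39774102 296.06232536]]
0.0075 [[393.41129241 289.85190121]]
```

View pics/w2.png

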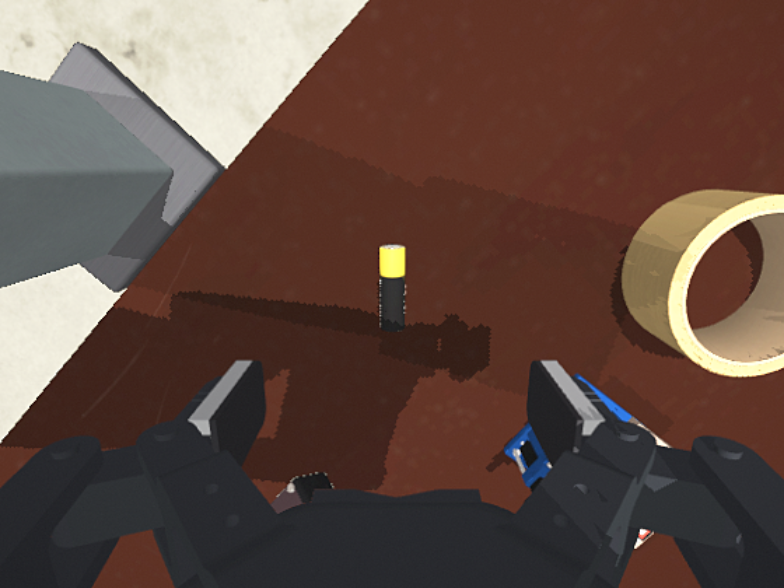

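Battery: column 392, rows 244–331, upright between the pads. It matches the expected TCP pixel (393,290), so I can go straight down.

Request:
send_rows(moves="0 0 0 0 0 0.2 0.2;0 0 0 0 0 0.37 0;0 0 0 0 0 0.375 -0.2;0 0 0 0 0 0.375 -0.2;0 0 0 0 0 0.375 -0.4;0 0 0 0 0 0.375 -0.4", newtons=30)

```text
time: 2.52
eef_pos: [0.4617, 0.375, 0.0189]
tcp_rot: [0.39, 0.921, 0.001, 0.001]
contact_force: [-0.4, -0.4, 0.1]
opening: 0.307
finger_force: 0.0
```

Request:
send_rows(moves="0 0 0 0 0 0 -0.7;0 0 0 0 0 0 -0.9;0 0 0 0 0 0 -1;0 0 0 0 0 0 -1;0 0 0 0 0 0 -1;0 0 0 0 0 0 -1", newtons=30)

```text
time: 3.28
eef_pos: [0.4607, 0.3744, 0.0172]
tcp_rot: [0.39, 0.921, -0.0, -0.0]
contact_force: [0.5, 1.0, -0.1]
opening: 0.001
finger_force: 0.0
```

Run:
```python
from h import *
c=cam("wrist"); save(c,"w3.png",1.4); s=ctrl.get_state(); print(s["eef_pos"],s["time"],s["opening"])
```

```text
[0.46073987 0.37443799 0.01719864] 3.325 -0.0038602809366073336
```

View pics/w3.png

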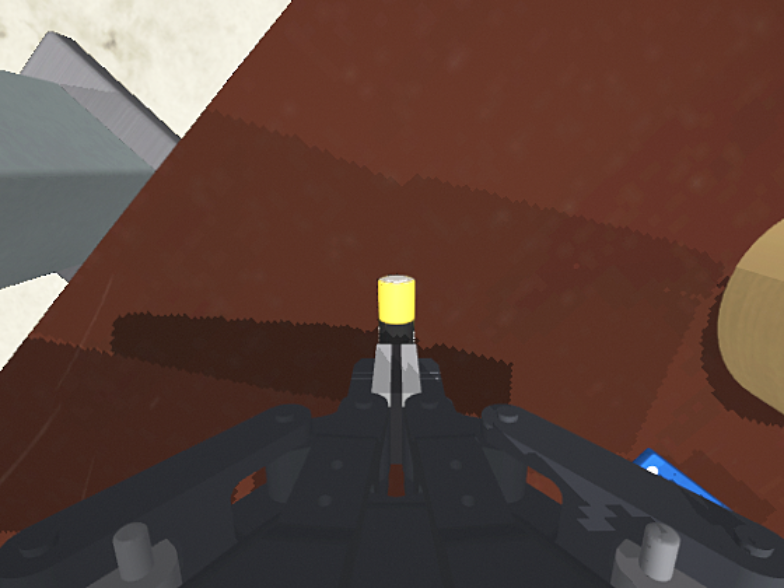

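Run:
```python
from h import *
c=cam("wrist"); s=ctrl.get_state(); r=R.from_quat(s["tcp_rot"]).as_matrix()
for px,z in [((397,278),.0075),((397,322),.015),((397,322),.0075),((378,300),.0075),((415,300),.0075)]:
    p=plane(c,np.array([px])/1.4,z)[0]; print(px,z,p.round(4),"tool frame",((p-s["eef_pos"])@r).round(4))
for t in ([.011,.004,.014],[.011,.004,0],[0,0,.014],[.011,0,-.016]): print(t,proj(c,s["eef_pos"]+r@np.array(t))*1.4)
```

```text
(397, 278) 0.0075 [0.4432 0.3944 0.0075] tool frame [0.0265 0.0013 0.0097]
(397, 322) 0.015 [0.4539 0.3833 0.015 ] tool frame [0.0112 0.0013 0.0022]
(397, 322) 0.0075 [0.4558 0.3814 0.0075] tool frame [0.0085 0.0013 0.0097]
(378, 300) 0.0075 [0.444  0.3828 0.0075] tool frame [ 0.0176 -0.0062  0.0097]
(415, 300) 0.0075 [0.4545 0.3929 0.0075] tool frame [0.0176 0.0083 0.0097]
[0.011, 0.004, 0.014] [[403.64895235 312.53315212]]
[0.011, 0.004, 0] [[404.28679197 324.42881628]]
[0, 0, 0.014] [[393.81941243 337.83268862]]
[0.011, 0, -0.016] [[393.41323639 340.61895182]]
```

The battery is still in place, its yellow end 26 mm in front of the TCP. The fingers closed above it, so the tips sit higher than expected. I'll open a little and feel downward in small steps.

Request:
send_rows(moves="0 0 0 0 0 0 -0.4;0 0 0 0 0 0 -0.4;0 0 0 0 0 0 -0.4;0 0 0 0 0 0.02 -0.4;0 0 0 0 0 0.02 -0.4")

```text
time: 4.0
eef_pos: [0.4603, 0.3742, 0.0127]
tcp_rot: [0.39, 0.921, -0.0, -0.0]
contact_force: [0.5, 0.1, 0.5]
opening: 0.297
finger_force: 0.0
```

Request:
send_rows(moves="0 0 0 0 0 0.015 -0.4;0 0 0 0 0 0.015 -0.4;0 0 0 0 0 0.015 -0.4")

```text
time: 4.38
eef_pos: [0.4608, 0.3744, 0.0102]
tcp_rot: [0.39, 0.921, -0.0, 0.0]
contact_force: [-0.2, 1.0, -0.3]
opening: 0.299
finger_force: 0.0
```

Run:
```python
from h import *
c=cam("wrist"); save({"image":c["image"][150:330,180:400]},"w4.png",3); s=ctrl.get_state(); print(s["eef_pos"],s["time"],s["opening"],s["contact_force"])
```

```text
[0.46081499 0.37447764 0.01028463] 4.425 0.30183988937277506 [0.28647638 0.99519342 0.22501003]
```

View pics/w4.png

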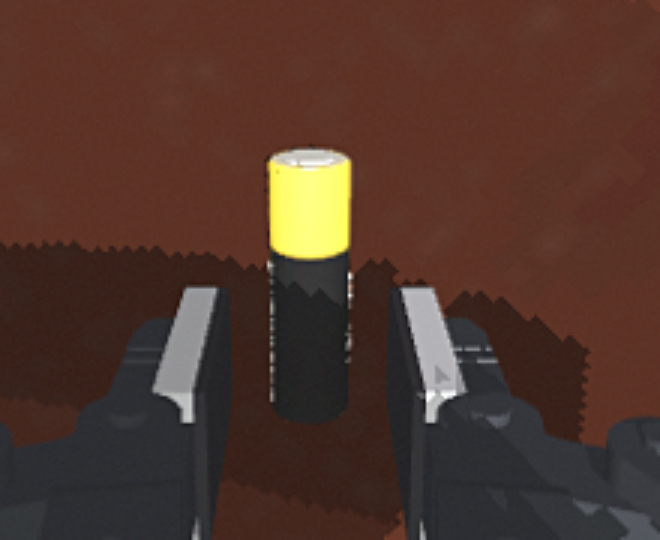

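The battery now sits between the pads, with the tips free and no contact force. Closing here.

Request:
send_rows(moves="0 0 0 0 0 0 -0.7;0 0 0 0 0 0 -0.8;0 0 0 0 0 0 -1;0 0 0 0 0 0 -1;0 0 0 0 0 0 -1", newtons=25)

```text
time: 5.05
eef_pos: [0.4608, 0.3744, 0.0103]
tcp_rot: [0.39, 0.921, 0.0, 0.0]
contact_force: [0.1, -0.5, -0.5]
opening: -0.005
finger_force: 0.0
```

Shut again with no force. From the pad gap in pixels, the tips really stand about 20 mm above the table here, so I'll feel further down.

Request:
send_rows(moves="0 0 0 0 0 0 -0.4;0 0 0 0 0 0 -0.4;0 0 0 0 0 0 -0.4;0 0 0 0 0 0.02 -0.4;0 0 0 0 0 0.02 -0.4")

```text
time: 5.68
eef_pos: [0.4604, 0.3742, 0.0057]
tcp_rot: [0.39, 0.921, -0.0, -0.0]
contact_force: [0.8, 0.2, -0.7]
opening: 0.299
finger_force: 0.0
```

Request:
send_rows(moves="0 0 0 0 0 0.01 -0.4;0 0 0 0 0 0.02 -0.4;0 0 0 0 0 0.02 -0.4")

```text
time: 6.05
eef_pos: [0.4606, 0.3743, 0.0019]
tcp_rot: [0.39, 0.921, -0.0, -0.0]
contact_force: [-0.2, 0.6, -0.1]
opening: 0.301
finger_force: 0.0
```

Run:
```python
from h import *
c=cam("wrist"); s=ctrl.get_state(); print(s["eef_pos"],s["time"],s["opening"],s["contact_force"])
im=c["image"]; g=cv2.cvtColor(im,cv2.COLOR_RGB2HSV)
y=cv2.inRange(g,(20,120,120),(40,255,255)); print("yellow",cv2.boundingRect(y[:, 200:360]))
m=((g[:,:,1]<50)&(g[:,:,2]>90)&(g[:,:,2]<220)).astype(np.uint8); m[:200]=0
n,l,st,ce=cv2.connectedComponentsWithStats(m)
for i in range(1,n):
    if st[i,4]>60: print(st[i])
```

```text
[0.46065536 0.37440457 0.00209369] 6.1 0.29882206718584575 [ 0.87311199 -0.35894518  0.71788873]
yellow (69, 207, 29, 36)
[  0 200  19   7  69]
[271 204  25   6  78]
[231 246  22  45 498]
[313 246  23  45 502]
[373 317  36  34 472]
[488 386  29  34 733]
[ 50 397  23  23 386]
[467 400  19  20 251]
```

Request:
send_rows(moves="0 0 0 0 0 0.01 -0.4;0 0 0 0 0 0.02 -0.4;0 0 0 0 0 0.02 -0.4")

```text
time: 6.48
eef_pos: [0.4605, 0.3743, -0.0021]
tcp_rot: [0.39, 0.921, -0.0, -0.0]
contact_force: [-0.0, 0.8, -0.2]
opening: 0.3
finger_force: 0.0
```

Request:
send_rows(moves="0 0 0 0 0 0.01 -0.4;0 0 0 0 0 0.015 -0.4;0 0 0 0 0 0.015 -0.4")

```text
time: 6.85
eef_pos: [0.4607, 0.3744, -0.0049]
tcp_rot: [0.39, 0.921, -0.0, -0.0]
contact_force: [-0.3, -0.0, -0.3]
opening: 0.299
finger_force: 0.0
```

Request:
send_rows(moves="0 0 0 0 0 0.01 -0.4;0 0 0 0 0 0.01 -0.4")

```text
time: 7.1
eef_pos: [0.4606, 0.3744, -0.007]
tcp_rot: [0.39, 0.921, -0.0, -0.0]
contact_force: [0.8, -0.2, -0.7]
opening: 0.293
finger_force: 0.0
```

Request:
send_rows(moves="0 0 0 0 0 0 -0.6;0 0 0 0 0 0 -0.7;0 0 0 0 0 0 -0.8;0 0 0 0 0 0 -0.9;0 0 0 0 0 0 -0.9", newtons=25)

```text
time: 7.72
eef_pos: [0.4608, 0.3745, -0.0067]
tcp_rot: [0.39, 0.921, 0.0, 0.0]
contact_force: [-0.0, -0.2, 0.1]
opening: 0.16
finger_force: 24.6
```

Gripped: opening 0.16, force 24.6 N. Lifting high, then moving over the unit.

Request:
send_rows(moves="0 0 0 0 0 -0.1 -0.9;0 0 0 0 0 -0.3 -0.9;0 0 0 0 0 -0.6 -0.9;0 0 0 0 0 -0.9 -0.9;0 0 0 0 0 -1 -0.9;0 0 0 0 0 -1 -0.9")

```text
time: 8.48
eef_pos: [0.4615, 0.3749, 0.1957]
tcp_rot: [0.39, 0.921, 0.002, 0.001]
contact_force: [-0.4, -0.2, -1.3]
opening: 0.159
finger_force: 24.5
```

Request:
send_rows(moves="0 0 0 0 0 -0.2 -0.9;0 0 0 -0.05 -0.04 -0.3 -0.9;0 0 0 -0.2 -0.16 -0.3 -0.9;0 0 0 -0.4 -0.32 -0.3 -0.9;0 0 0 -0.6 -0.48 -0.3 -0.9;0 0 0 -0.85 -0.68 -0.3 -0.9;0 0 0 -0.85 -0.68 -0.3 -0.9")

```text
time: 9.35
eef_pos: [0.481, 0.1536, 0.2513]
tcp_rot: [0.393, 0.92, -0.001, -0.001]
contact_force: [-0.1, 0.2, -0.4]
opening: 0.159
finger_force: 24.6
```

Request:
send_rows(moves="0 0 0.02 -0.2 -0.16 0 -0.9;0 0 0.04 -0.4 -0.32 0 -0.9;0 0 0.06 -0.6 -0.48 0 -0.9;0 0 0.08 -0.85 -0.68 0 -0.9;0 0 0.08 -0.85 -0.68 0 -0.9;0 0 0.08 -0.85 -0.68 0 -0.9")

```text
time: 10.1
eef_pos: [0.5016, -0.0585, 0.252]
tcp_rot: [0.606, 0.795, -0.0, -0.001]
contact_force: [-0.4, 0.7, -0.7]
opening: 0.158
finger_force: 24.6
```

Run:
```python
from h import *
c=cam("wrist"); save(c,"w5.png",1.4); s=ctrl.get_state(); print(s["eef_pos"],s["time"],s["opening"],s["qpos"])
```

```text
[ 0.50169997 -0.05787994  0.25226794] 10.15 0.1555059513469454 [-3.16297185e-01 -1.21629462e-01  1.94563229e+00  5.65527512e-04
  1.31955558e+00 -5.85225201e-01]
```

View pics/w5.png

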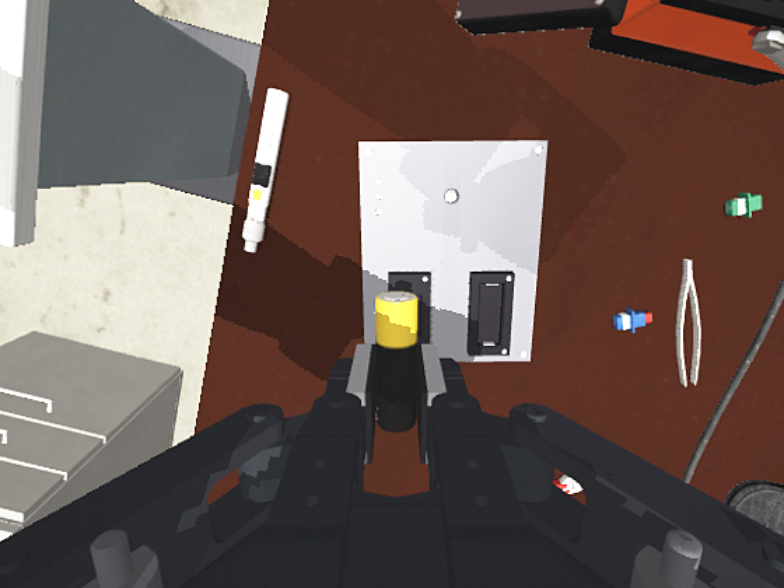

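The far bay (block (470,272)–(514,355)) has a pocket running roughly over rows 284–346, or about 56 mm, so it is the long bay. The hole is at (451,196). The battery is held with its yellow end at (397,300).

Run:
```python
from h import *
c=cam("wrist"); s=ctrl.get_state(); r=R.from_quat(s["tcp_rot"]).as_matrix()
g=cv2.cvtColor(c["image"],cv2.COLOR_RGB2GRAY)
# dark block contour far bay
m=(g[170:275,318:395]<75).astype(np.uint8); n,l,st,ce=cv2.connectedComponentsWithStats(cv2.morphologyEx(m,cv2.MORPH_CLOSE,np.ones((5,5))))
i=1+st[1:,4].argmax(); print("bay comp",st[i],ce[i]+[318,170])
cn=cv2.findContours((l==i).astype(np.uint8),0,1)[0][0]
bx=cv2.boxPoints(cv2.minAreaRect(cn))+[318,170]; print(bx*1.4)
P=plane(c,bx,.05); print(P.round(4)); print(P.mean(0),[np.linalg.norm(P[k]-P[k-1]).round(4) for k in range(4)])
print("hole",plane(c,[(451/1.4,196/1.4)],.04))
U=plane(c,np.array([(359,142),(548,141),(529,360)])/1.4,.04); print("unit",U.round(4)); 
for k in(0,1): 
    v=U[k+1]-U[k]; print(np.linalg.norm(v),np.degrees(np.arctan2(v[1],v[0])))
print(g[195:255,352]); print(g[225,325:375])
# battery in tool frame at depth guess: ends at tool z where axis
for zt in (0,-.004,-.008): 
    p=plane(c,np.array([(397,297),(397,428)])/1.4,s["eef_pos"][2]-zt); print(zt,((p-s["eef_pos"])@r).round(4).tolist())
```

```text
bay comp [   0    0   77  105 2378] [370.90454163 243.53910849]
[[445.2 238. ]
 [551.6 238. ]
 [551.6 383.6]
 [445.2 383.6]]
[[ 0.5378 -0.0351  0.05  ]
 [ 0.6215 -0.0119  0.05  ]
 [ 0.6684 -0.135   0.05  ]
 [ 0.5764 -0.1602  0.05  ]]
[ 0.60103252 -0.08553192  0.05      ] [np.float64(0.131), np.float64(0.0869), np.float64(0.1317), np.float64(0.0955)]
hole [[ 0.53368504 -0.00201104  0.04      ]]
unit [[ 0.4509  0.0188  0.04  ]
 [ 0.5952  0.0595  0.04  ]
 [ 0.6452 -0.1222  0.04  ]]
0.1498669763349425 15.784531979828415
0.1885195490731753 -74.5920076312078
[ 25  64  73  71  71  69  55 128 255  43  65  69  68  69  68  68  69  70
  69  69  67  68  68  67  67  68  67  64  65  66  66  67  67  67  66  66
  65  66  65  66  67  67  66  65  66  65  65  62  61  66 177 255  26  55
  65  64  64  60  61 140]
[143 140 138 133 130 128 124 238 255  87  47  70  70  71  71  66  50  65
  69  68  67  66  65  66  67  67  67  66  66  68  68  73  26  48  56  69
  66  65  62  44 206 240 230 228 229 228 227 228 228 228]
0 [[0.0219, 0.0011, 0.0], [-0.033, 0.0011, -0.0]]
-0.004 [[0.0231, 0.0011, -0.004], [-0.0304, 0.0011, -0.004]]
-0.008 [[0.0243, 0.001, -0.008], [-0.0278, 0.0011, -0.008]]
```

```bash
cat > t.py <<'E'
from h import *
c=cam("wrist"); s=ctrl.get_state(); r=R.from_quat(s["tcp_rot"]).as_matrix()
P=plane(c,[(349.2,224.8)],.05)[0]; B=plane(c,np.array([(470,272),(514,272),(514,355),(468,355)])/1.4,.05); print("pocket",P,"block",B.mean(0),[np.linalg.norm(B[k]-B[k-1]).round(4) for k in range(4)])
H=np.array([.5337,-.002,.04]); U=np.array([.54805,-.0517]); a=np.radians(15.6)
M=np.array([[np.cos(a),np.sin(a)],[-np.sin(a),np.cos(a)]])
for q in(P,B.mean(0),H): print("unit frame",M@(q[:2]-U))
E
python3 - <<'E'
from t import *
T=P.copy(); T[2]=.10; T-=r@np.array([.0012,.001,0]); print(T); togo(T,np.radians(15.6))
E
```

```text
pocket [ 0.59354069 -0.08790054  0.05      ] block [ 0.59568789 -0.08721186  0.05      ] [np.float64(0.0749), np.float64(0.0367), np.float64(0.0751), np.float64(0.0405)]
unit frame [ 0.03407988 -0.04710035]
unit frame [ 0.03633319 -0.04701447]
unit frame [-0.00045607  0.05172818]
[ 0.5928969  -0.08932376  0.09999972]
shift [-0.275  0.396  0.763]
tool y yaw 0.26993653203555407 zaxis [-8.e-04  6.e-04 -1.e+00]
turn about tool z -0.0004
```

Request:
send_rows(moves="0 0 0 -0.1 0.15 0.2 -0.9;0 0 0 -0.2 0.3 0.4 -0.9;0 0 0 -0.275 0.4 0.6 -0.9;0 0 0 -0.275 0.4 0.82 -0.9;0 0 0 -0.275 0.4 0.82 -0.9;0 0 0 -0.275 0.4 0.82 -0.9")

```text
time: 11.0
eef_pos: [0.5948, -0.0902, 0.0909]
tcp_rot: [0.606, 0.796, 0.0, 0.001]
contact_force: [-0.3, -0.1, -0.5]
opening: 0.159
finger_force: 24.6
```

Run:
```python
from h import *
c=cam("wrist"); im=c["image"]; save({"image":im[170:340,180:400]},"w6.png",3.5); s=ctrl.get_state(); print(s["eef_pos"],s["time"],s["opening"],s["contact_force"])
togo([.5938,-.0893,.04],np.radians(15.6))
```

```text
[ 0.59538812 -0.09059326  0.09191344] 11.05 0.155144509181033 [ 1.00114143 -0.89938431  0.83463679]
shift [ 0.009 -0.007  0.26 ]
tool y yaw 0.2686193734723383 zaxis [ 0.004  -0.0013 -1.    ]
turn about tool z -0.0006
```

View pics/w6.png

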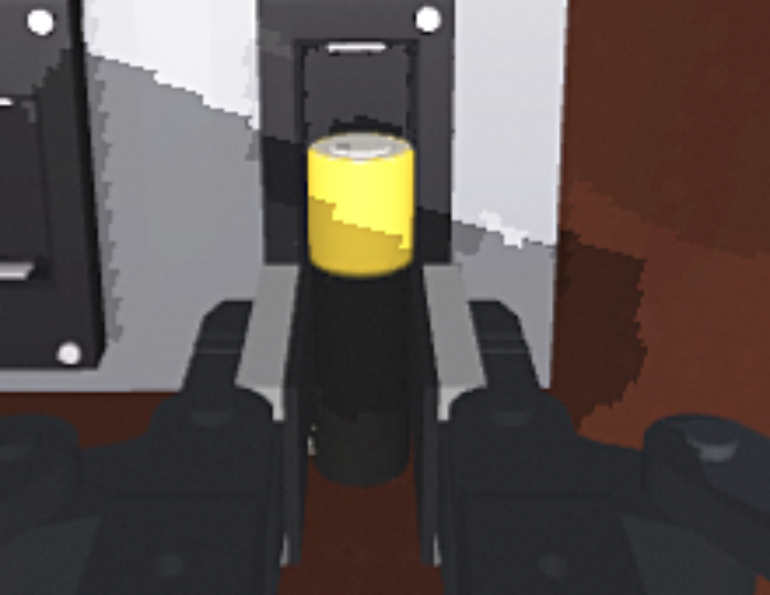

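The pocket spans columns 297–415 with its far end at about row 42, and the battery spans columns 308–413. The left bay's pocket starts lower, at row 100, so it is the short one.

Run:
```python
from h import *
c=cam("wrist"); s=ctrl.get_state(); r=R.from_quat(s["tcp_rot"]).as_matrix(); print(s["eef_pos"])
f=lambda p: np.array(p)/3.5+[180,170]
P=plane(c,f([(258,100),(453,100),(297,60),(415,60),(356,41)]),.05); t=(P-s["eef_pos"])@r; print(t.round(4))
print("bay centre in tool xy: y",t[:2,1].mean(),t[2:4,1].mean()," x from far end",t[4,0]-.028)
b=plane(c,f([(361,140),(361,475),(308,200),(413,200)]),s["eef_pos"][2]+.0142); print(((b-s["eef_pos"])@r).round(4))
togo([.5938,-.0893,.04],np.radians(15.6))
```

```text
[ 0.59556193 -0.09085864  0.09226246]
[[ 0.0192 -0.0181  0.0421]
 [ 0.0191  0.018   0.0423]
 [ 0.0267 -0.0108  0.0421]
 [ 0.0267  0.0108  0.0422]
 [ 0.0302  0.      0.0422]]
bay centre in tool xy: y -5.4796661502242924e-05 3.662259839655544e-05  x from far end 0.0022189348064794966
[[ 0.0278  0.0009 -0.0143]
 [-0.0233  0.0009 -0.0141]
 [ 0.0193 -0.0063 -0.0143]
 [ 0.0193  0.008  -0.0142]]
shift [ 0.011 -0.008  0.261]
tool y yaw 0.2683083662583352 zaxis [ 0.0047 -0.0016 -1.    ]
turn about tool z -0.0006
```

Request:
send_rows(moves="0 0 0 0 -0.004 0.1 -0.9;0 0 0 0 -0.004 0.2 -0.9;0 0 0 0 -0.004 0.235 -0.9;0 0 0 0 -0.004 0.25 -0.9;0 0 0 0 -0.004 0.25 -0.9;0 0 0 0 -0.004 0.25 -0.9")

```text
time: 11.85
eef_pos: [0.5935, -0.0913, 0.0397]
tcp_rot: [0.607, 0.795, 0.0, 0.0]
contact_force: [0.8, -0.5, -0.5]
opening: 0.157
finger_force: 24.7
```

Request:
send_rows(moves="0 0 0 0 0 0.01 -0.9;0 0 0 0 0 0.02 -0.9;0 0 0 0 0 0.02 -0.9")

```text
time: 12.22
eef_pos: [0.5932, -0.0912, 0.0354]
tcp_rot: [0.607, 0.795, 0.0, 0.0]
contact_force: [0.6, 0.0, 0.5]
opening: 0.159
finger_force: 25.0
```

Request:
send_rows(moves="0 0 0 0 0 0.004 -0.9;0 0 0 0 0 0.004 -0.9")

```text
time: 12.48
eef_pos: [0.5933, -0.0912, 0.0353]
tcp_rot: [0.606, 0.795, -0.0, -0.0]
contact_force: [-2.0, 0.5, 5.9]
opening: 0.157
finger_force: 27.1
```

Request:
send_rows(moves="0 0 0 0 0 0 -0.6;0 0 0 0 0 0 -0.5;0 0 0 0 0 0 -0.4;0 0 0 0 0 0 -0.3;0 0 0 0 0 -0.1 -0.3;0 0 0 0 0 -0.3 -0.3;0 0 0 0 0 -0.5 -0.1;0 0 0 0 0 -0.6 0;0 0 0 0 0 -0.6 0;0 0 0 0 0 -0.6 0")

```text
time: 13.72
eef_pos: [0.5918, -0.0908, 0.1525]
tcp_rot: [0.607, 0.795, -0.001, -0.002]
contact_force: [0.6, -0.4, 0.8]
opening: 0.499
finger_force: 0.0
```

Run:
```python
from h import *
c=cam("wrist"); save({"image":c["image"][80:320,180:420]},"w7.png",2.4); s=ctrl.get_state(); r=R.from_quat(s["tcp_rot"]).as_matrix(); print(s["eef_pos"],s["time"],s["qpos"])
g=cv2.cvtColor(c["image"],cv2.COLOR_RGB2HSV)
y=cv2.inRange(g,(20,120,100),(40,255,255)); n,l,st,ce=cv2.connectedComponentsWithStats(y)
for i in range(1,n):
    if st[i,4]>40: print(st[i],ce[i], plane(c,[ce[i]],.055))
print("bay expected px",proj(c,[.5945,-.0877,.05]))
togo([.571,-.396,.30],.27)
```

```text
[ 0.59164016 -0.09071626  0.15201936] 13.775 [-3.21503743e-01  1.82532535e-01  1.82245026e+00 -5.64579317e-05
  1.14090608e+00 -5.88748224e-01]
[51 77 10 11 85] [55.23529412 82.01176471] [[ 0.39987016 -0.04339064  0.055     ]]
[276 174  18  20 349] [284.49570201 183.36962751] [[ 0.58903359 -0.07303008  0.055     ]]
bay expected px [[286.10156452 200.35678072]]
shift [-1.443 -0.505 -0.741]
tool y yaw 0.26727233982959725 zaxis [-0.0041  0.0013 -1.    ]
turn about tool z -0.0004
```

View pics/w7.png

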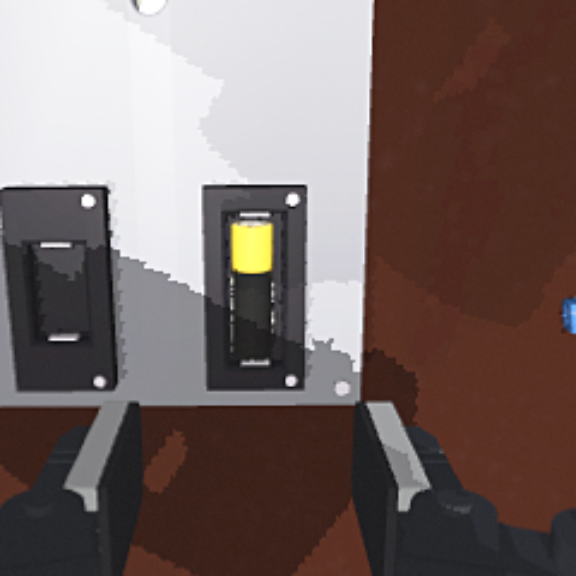

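The battery sits in the long bay, yellow end at (252,245) in the crop and centred in the pocket; 5.9 N of contact confirmed it is on the floor. Next, the driver.

Request:
send_rows(moves="0 0 0 -0.05 0 -0.3 0;0 0 0 -0.25 -0.1 -0.6 0;0 0 0 -0.5 -0.18 -0.75 0;0 0 0 -0.75 -0.26 -0.75 0;0 0 0 -0.75 -0.26 -0.75 0.2")

```text
time: 14.4
eef_pos: [0.5816, -0.2533, 0.3027]
tcp_rot: [0.609, 0.793, -0.0, -0.001]
contact_force: [-0.4, 1.1, -1.6]
opening: 0.602
finger_force: 0.0
```

Request:
send_rows(moves="0 0 0 -0.2 -0.08 0 0.2;0 0 0 -0.4 -0.15 0 0.2;0 0 0 -0.55 -0.25 0 0.2;0 0 0 -0.55 -0.25 0 0.2;0 0 0 -0.55 -0.25 0 0.2")

```text
time: 15.02
eef_pos: [0.5634, -0.3674, 0.3027]
tcp_rot: [0.606, 0.795, 0.0, -0.002]
contact_force: [0.1, 0.4, -0.2]
opening: 0.597
finger_force: 0.0
```

```bash
cat > d.py <<'E'
from h import *
c=cam("wrist"); s=ctrl.get_state(); r=R.from_quat(s["tcp_rot"]).as_matrix(); print(s["eef_pos"],s["time"],s["opening"])
g=cv2.cvtColor(c["image"],cv2.COLOR_RGB2HSV)
y=cv2.inRange(g,(17,130,80),(40,255,255)); n,l,st,ce=cv2.connectedComponentsWithStats(y)
for i in range(1,n):
    if st[i,4]>60: print("yel",st[i],ce[i],plane(c,[ce[i]],.15).round(4),g[int(ce[i][1]),int(ce[i][0])])
print(proj(c,[[.571,-.396,.15],[.571,-.396,.075]]))
E
python3 d.py
```

```text
[ 0.56368645 -0.36720362  0.30323715] 15.075 0.599019660489795
yel [278 199  17  28 277] [285.63176895 210.16606498] [[ 0.5724 -0.3864  0.15  ]] [ 20 164 151]
[[281.76876786 218.48320696]
 [281.98981532 200.43364397]]
```

Run:
```python
from d import *
p=plane(c,[(286.3,227)],.15)[0]; q=plane(c,[(286.3,199)],.075)[0]
a=p+r[:,0]*.0085; b=q-r[:,0]*.0085; print(a,b); print((a-s["eef_pos"])@r,(b-s["eef_pos"])@r)
# width
for row in (205,212,220):
    w=np.where(y[row,265:310])[0]+265; print(row,w.min(),w.max())
# stand mask (light wood)
m=cv2.inRange(g,(8,60,120),(22,170,255)); m[:, :200]=0; n,l,st,ce=cv2.connectedComponentsWithStats(m); i=1+st[1:,4].argmax(); print("stand",st[i],ce[i])
```

```text
[ 0.56381218 -0.36719246  0.30370173] 15.125 0.6024205840542148
yel [278 199  17  27 280] [285.38571429 210.11071429] [[ 0.5726 -0.3865  0.15  ]] [ 21 161 149]
[[281.42665619 218.3186622 ]
 [281.6875032  200.27477717]]
[ 0.57609403 -0.39554732  0.15001216] [ 0.57839656 -0.40106798  0.07498784]
[-0.03081897  0.00436838  0.15364386] [-0.03686031  0.00515207  0.22865929]
205 279 292
212 278 293
220 279 293
stand [ 223  300  125   56 2949] [285.99152255 329.45066124]
```

Request:
send_rows(moves="0 0 0 -0.16 0.023 0.2 0.2;0 0 0 -0.16 0.023 0.4 0.2;0 0 0 -0.16 0.023 0.6 0.2;0 0 0 -0.16 0.023 0.6 0.2;0 0 0 -0.16 0.023 0.6 0.2")

```text
time: 15.75
eef_pos: [0.5773, -0.3983, 0.1865]
tcp_rot: [0.606, 0.795, -0.0, 0.001]
contact_force: [0.6, 0.3, 1.2]
opening: 0.602
finger_force: 0.0
```

Run:
```python
from d import *
x,yy,w,h=[int(v) for v in st[1+st[1:,4].argmax()][:4]]
for row in range(yy,yy+h,4):
    k=np.where(y[row,x:x+w])[0]+x; print(row,k.min(),k.max(),end="; ")
print()
for z in (.15,.12,.075): print(z,proj(c,s["eef_pos"]*[1,1,0]+[0,0,z]))
mid=x+(w-1)/2
for row,z,sg in((yy+h-1,.15,1),(yy,.075,-1)):
    p=plane(c,[(mid,row)],z)[0]+sg*r[:,0]*.0085; print(p,(p-s["eef_pos"])@r)
```

```text
[ 0.57761782 -0.39887263  0.1875907 ] 15.8 0.6009492589806862
yel [267 194  27  41 628] [280.06847134 210.42197452] [[ 0.5733 -0.3866  0.15  ]] [ 21 165 155]
[[272.82612915 223.02152224]
 [275.26528066 195.42649114]]
194 275 284; 198 273 287; 202 271 289; 206 269 291; 210 269 291; 214 268 292; 218 268 293; 222 267 293; 226 269 292; 230 271 289; 234 274 287; 
0.15 [[281.57304181 229.65377224]]
0.12 [[281.64352942 215.8102    ]]
0.075 [[281.72179729 200.45460156]]
[ 0.57517244 -0.39383436  0.14996709] [ 0.00565173 -0.0011153   0.0375994 ]
[ 0.57689177 -0.40187298  0.07503291] [-0.00226494 -0.00177079  0.11256341]
```

Request:
send_rows(moves="0 0 0 0.01 -0.007 0.15 0.2;0 0 0 0.01 -0.007 0.3 0.2;0 0 0 0.01 -0.007 0.42 0.2;0 0 0 0.01 -0.007 0.46 0.2;0 0 0 0.01 -0.007 0.48 0.1;0 0 0 0.01 -0.007 0.48 0")

```text
time: 16.55
eef_pos: [0.5752, -0.3975, 0.0901]
tcp_rot: [0.607, 0.795, -0.0, 0.001]
contact_force: [-0.8, 0.3, -0.5]
opening: 0.5
finger_force: 0.0
```

Request:
send_rows(moves="0 0 0 0 0 0 -0.3;0 0 0 0 0 0 -0.5;0 0 0 0 0 0 -0.8;0 0 0 0 0 0 -1;0 0 0 0 0 0 -1;0 0 0 0 0 0 -1", newtons=60)

```text
time: 17.3
eef_pos: [0.5747, -0.3972, 0.089]
tcp_rot: [0.607, 0.795, -0.0, 0.001]
contact_force: [0.4, 0.7, 3.8]
opening: 0.194
finger_force: 58.4
```

Driver gripped at 58 N. Lifting it out and carrying it to the unit.

Request:
send_rows(moves="0 0 0 0 0 -0.05 -1;0 0 0 0 0 -0.2 -1;0 0 0 0 0 -0.4 -1;0 0 0 0 0 -0.6 -1;0 0 0 0 0 -0.7 -1;0 0 0 0 0 -0.7 -1")

```text
time: 18.05
eef_pos: [0.5749, -0.3974, 0.2302]
tcp_rot: [0.607, 0.795, -0.0, 0.002]
contact_force: [0.3, -0.2, -0.5]
opening: 0.19
finger_force: 58.7
```

Request:
send_rows(moves="0 0 0 0.1 0.02 0 -1;0 0 0 0.3 0.05 0 -1;0 0 0 0.5 0.08 0 -1;0 0 0 0.7 0.12 0 -1;0 0 0 0.9 0.15 0 -1;0 0 0 0.98 0.16 0 -1;0 0 0 0.98 0.16 0 -1")

```text
time: 18.92
eef_pos: [0.5528, -0.198, 0.2271]
tcp_rot: [0.606, 0.796, -0.0, -0.001]
contact_force: [0.2, -0.0, 0.1]
opening: 0.19
finger_force: 58.8
```

Run:
```python
from h import *
c=cam("wrist"); np.save("wa.npy",c["image"]); s=ctrl.get_state(); print(s["eef_pos"],s["time"],s["opening"],s["finger_force"]); togo([.5337,-.002,.165],.2723)
print(proj(c,s["eef_pos"]-[0,0,.082]),proj(c,s["eef_pos"]-[0,0,.014]))
```

```text
[ 0.55315793 -0.19914854  0.22750837] 18.975 0.18930773368603415 58.771970914676785
shift [0.976 0.168 0.313]
tool y yaw 0.2681369249553764 zaxis [-1.2e-03  1.0e-04 -1.0e+00]
turn about tool z -0.0007
[[281.83584065 211.13092927]] [[281.35926147 244.19625381]]
```

Request:
send_rows(moves="0 0 0 0.1 0.02 0 -1;0 0 0 0.3 0.05 0 -1;0 0 0 0.5 0.08 0 -1;0 0 0 0.7 0.12 0 -1;0 0 0 0.9 0.15 0.1 -1;0 0 0 0.975 0.168 0.25 -1;0 0 0 0.975 0.168 0.3 -1;0 0 0 0.975 0.168 0.3 -1")

```text
time: 19.98
eef_pos: [0.5342, -0.003, 0.1679]
tcp_rot: [0.607, 0.795, -0.0, -0.001]
contact_force: [-0.3, -0.6, 1.5]
opening: 0.196
finger_force: 58.8
```

Run:
```python
from h import *
c=cam("wrist"); np.save("wb.npy",c["image"]); s=ctrl.get_state(); r=R.from_quat(s["tcp_rot"]).as_matrix();print(s["eef_pos"],s["time"],s["opening"],s["finger_force"])
print("tip exp",proj(c,s["eef_pos"]-[0,0,.082]),"hole exp",proj(c,[.5337,-.002,.04]))
g=cv2.cvtColor(c["image"],cv2.COLOR_RGB2GRAY)
print("rows 175..260, cols 262..302 step 2")
for k in range(176,262,3): print(k,' '.join('%3d'%v for v in g[k,260:304:2]))
```

```text
[ 0.5348626  -0.00332113  0.16896891] 20.025 0.19306748619749184 58.76794095849618
tip exp [[282.5572215  210.44978519]] hole exp [[281.79976544 194.57955613]]
rows 175..260, cols 262..302 step 2
176 244 244 244 244 244 244 244 241 241 240 242 219 222 222 222 227 227 227 226 226 226 225
179 245 244 244 244 244 244 244 242 240 241 241 242 221 221 221 227 226 226 226 225 225 225
182 244 244 244 244 244 244 244 242 240 240 241 223 221 221 221 226 226 225 226 226 224 225
185 242 243 243 243 244 243 243 242 239 239 239 241 241 224 219 225 225 225 225 225 225 224
188 243 243 243 243 243 243 243 241 239 240 213 214 220 238 238 243 244 244 245 224 226 224
191 242 243 243 243 243 243 243 243 209 255 255 255 255 255 229 244 242 242 245 221 240 226
194 243 243 242 243 243 243 243 249  91 255 255 255 255 255 176 244 243 226 224 224 222 222
197 242 242 242 242 242 242 242 245 176  77 185 255 255  77 214 244 241 244 222 227 240 241
200 242 242 242 242 242 242 242 242 241 215 148 138 170 231 238 241 242 241 241 241 241 241
203 242 243 242 242 242 242 242 241 235 236 236 236 235 236 234 241 241 240 
[... 1063 characters left out ...]
 125 127 125 127 126 127 127 118 150 150 150 151 151 149
242 151 151 150 151 150 151 137 122 124 124 123 124 121 121 122 118 118 150 149 149 151 150
245 143 119 119 152 152 147 118 125 124 124 123 123 123 122 123 124 119 114 151 150 121 117
248 146  53  34 154 153 137 121 123 123 122 122 123 123 123 124 124 122 116 151 153  62  41
251 151  36  35 154 145 121 123 126 124 123 125 124 124 124 127 126 124 117 117 152  62  34
254 126  32  33 110 121 122 126 129 123 124 124 125 126 126 126 126 123 120 119 121  51  37
257  79  36  32  98 125 124 127 127 127 127 126 129 128 127 126 127 127 122 121 125  43  38
260  54  37  30 100 126 127 127 127 126 128 126 129 127 128 128 128 124 125 121 126  46  32
```

Request:
send_rows(moves="0 0 0 0.007 -0.004 0.1 -1;0 0 0 0.007 -0.004 0.18 -1;0 0 0 0.007 -0.004 0.19 -1;0 0 0 0.007 -0.004 0.19 -1;0 0 0 0.007 -0.004 0.19 -1")

```text
time: 20.65
eef_pos: [0.5339, -0.0015, 0.1313]
tcp_rot: [0.607, 0.795, 0.0, 0.001]
contact_force: [-0.3, -0.2, -0.6]
opening: 0.192
finger_force: 58.8
```

Run:
```python
from h import *
c=cam("wrist"); s=ctrl.get_state(); print(s["eef_pos"],s["time"],s["contact_force"])
print("tip exp",proj(c,s["eef_pos"]-[0,0,.082]),"hole exp",proj(c,[.5337,-.002,.04])); togo([.5337,-.002,.12],.2723)
g=cv2.cvtColor(c["image"],cv2.COLOR_RGB2GRAY)
for k in range(192,226,2): print(k,' '.join('%3d'%v for v in g[k,266:300:1]))
```

```text
[ 0.53382852 -0.00150742  0.13128649] 20.7 [-0.05072408 -0.62548827 -0.18437933]
tip exp [[281.45455521 209.23201773]] hole exp [[281.16676221 206.58942447]]
shift [-0.002 -0.001  0.056]
tool y yaw 0.26731438341423525 zaxis [ 1.5e-03 -3.0e-04 -1.0e+00]
turn about tool z -0.0008
192 243 244 226 222 225 227 227 220 219 219 219 219 219 217 218 217 218 218 218 218 218 218 219 217 225 226 225 226 225 225 225 225 224 224
194 243 243 245 247 229 225 225 219 217 218 219 218 219 219 217 218 218 218 219 217 218 218 219 218 225 225 225 225 225 224 224 225 224 224
196 242 243 244 227 224 227 222 216 214 215 215 216 216 217 216 217 217 216 216 215 217 217 216 215 225 225 225 225 225 224 224 224 224 224
198 243 243 243 243 243 244 244 240 240 241 222 219 220 217 212 212 215 215 217 217 217 216 216 216 224 226 225 224 224 224 224 224 224 224
200 243 242 242 243 242 243 242 237 237 239 236 222 187 211 255 255 255 246 218 192 207 215 215 215 224 224 224 224 224 224 224 224 223 224
202 243 243 242 242 243 243 242 238 239 188 197 255 255 255 255 255 255 255 255 255 255 189 231 239 247 227 223 224 224 2
[... 858 characters left out ...]

216 152 153 152 152 150 146 138 241 242 239 237 236 239 231 170 166 170 169 164 149 235 241 235 233 241 242 240 240 241 240 240 240 241 240
218 153 153 153 153 153 152 149 142 137 132 237 242 242 236 181 172 178 177 173 164 134 236 237 233 240 241 240 241 240 240 241 240 240 240
220 153 152 152 152 152 153 154 151 151 150 149 148 144 150 172 181 184 183 182 168 240 246 240 237 243 243 241 241 240 241 241 241 243 242
222 153 153 152 152 151 153 154 152 151 151 151 150 150 161 190 189 192 190 187 179 147 139 137 134 132 245 250 248 245 248 247 252 159 126
224 153 152 153 152 152 153 153 149 151 151 151 150 148 153 188 200 198 198 195 189 156 148 150 149 151 150 149 148 145 141 138 140 146 148
```

Tip column 282.5 against hole column 281.5; the tip sits about 1–1.5 mm back along tool x. Small correction, then entering.

Request:
send_rows(moves="0 0 0 0.006 -0.004 0 -1;0 0 0 0.006 -0.004 0.03 -1;0 0 0 0.006 -0.004 0.06 -1;0 0 0 0.006 -0.004 0.08 -1;0 0 0 0.006 -0.004 0.08 -1")

```text
time: 21.32
eef_pos: [0.5317, -0.0003, 0.1137]
tcp_rot: [0.607, 0.795, -0.0, -0.001]
contact_force: [0.0, 0.4, 0.3]
opening: 0.189
finger_force: 58.8
```

Request:
send_rows(moves="0 0 0 0 0 0.01 -1;0 0 0 0 0 0.02 -1;0 0 0 0 0 0.03 -1;0 0 0 0 0 0.03 -1")

```text
time: 21.82
eef_pos: [0.5323, -0.0004, 0.1087]
tcp_rot: [0.607, 0.795, 0.0, 0.0]
contact_force: [-1.0, 1.0, 1.7]
opening: 0.194
finger_force: 58.9
```

Request:
send_rows(moves="0 0 0 0 0 0.005 -1;0 0 0 0 0 0.01 -1;0 0 0 0 0 0.01 -1;0 0 0 0 0 0.01 -1")

```text
time: 22.32
eef_pos: [0.5323, -0.0004, 0.1067]
tcp_rot: [0.607, 0.795, 0.0, 0.0]
contact_force: [-0.9, -0.1, 1.6]
opening: 0.191
finger_force: 59.0
```

Request:
send_rows(moves="0 0 0 0 0 0.005 -1;0 0 0 0 0 0.01 -1;0 0 0 0 0 0.01 -1;0 0 0 0 0 0.01 -1")

```text
time: 22.82
eef_pos: [0.5324, -0.0004, 0.1047]
tcp_rot: [0.607, 0.795, 0.0, 0.0]
contact_force: [-0.2, 0.1, 4.2]
opening: 0.188
finger_force: 59.1
```

Request:
send_rows(moves="0 0 0 0 0 0.005 -1;0 0 0 0 0 0.005 -1;0 0 0 0 0 0.005 -1")

```text
time: 23.2
eef_pos: [0.5325, -0.0005, 0.1041]
tcp_rot: [0.607, 0.795, 0.0, 0.0]
contact_force: [-1.8, -0.0, 6.4]
opening: 0.195
finger_force: 59.4
```

Request:
send_rows(moves="0 0 0 0 0 0.005 -1;0 0 0 0 0 0.005 -1;0 0 0 0 0 0.005 -1")

```text
time: 23.58
eef_pos: [0.5328, -0.0005, 0.1039]
tcp_rot: [0.607, 0.795, 0.0, 0.0]
contact_force: [-3.1, -0.7, 9.8]
opening: 0.187
finger_force: 59.7
```

Request:
send_rows(moves="0 0 0 0 0 0.005 -1;0 0 0 0 0 0.005 -1;0 0 0 0 0 0.005 -1")

```text
time: 23.95
eef_pos: [0.5331, -0.0006, 0.1038]
tcp_rot: [0.606, 0.795, 0.0, 0.001]
contact_force: [-3.7, 0.1, 11.9]
opening: 0.198
finger_force: 60.0
```

The force rose softly (1.6 to 4.2 N) and then went hard at about 4.7 mm of travel, so the button is at its lower stop. Quick check that the battery and driver are holding, then I'll hand in.

Run:
```python
from h import *
s=ctrl.get_state(); print(s["contact_force"],s["eef_pos"],s["finger_force"],s["time"])
c=cam("side"); g=cv2.cvtColor(c["image"],cv2.COLOR_RGB2HSV); y=cv2.inRange(g,(18,120,100),(40,255,255))
q=proj(c,[.589,-.073,.055])[0]; print(q); n,l,st,ce=cv2.connectedComponentsWithStats(y)
for i in range(1,n):
    if np.hypot(*(ce[i]-q))<60: print(st[i],ce[i],plane(c,[ce[i]],.055))
print(ctrl.sign_off())
```

```text
[-3.67530424  0.08235497 11.85875173] [ 0.53307163 -0.0005902   0.10378772] 60.043232279713266 23.95
[304.94390995 243.37284525]
[283 208   4  18  57] [284.84210526 217.36842105] [[0.55248157 0.0886672  0.055     ]]
[302 242   5   5  18] [303.94444444 243.77777778] [[ 0.58510096 -0.07440085  0.055     ]]
the job is handed in; nothing more can be done
None
```

The job is handed in at about 24 s: the battery is in the long bay and released, and the gripper still holds the screwdriver upright with the reset button pressed to its lower stop (about 12 N); I moved nothing near the pen, pliers or tape but did not re-check them before handing in.

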